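# Restore the cellar fan and hold its air damper at the third click

### The arm

A 6-joint arm with a two-finger parallel gripper is mounted at the origin on the work surface. World frame = base frame: x ahead of the robot, y to its left, z up, the work surface at z = 0. Lengths are in m, angles in rad, forces in N, time in s.
With the tool pointing down it reaches from about 0.3 to 0.875 m from the base axis. Payload 6.4 kg.
Tool frame: the origin (TCP) lies at the very end of the fingers, on their centre line; the grasp point (between the pads) lies 19 mm behind it; z points along the fingers, y is the line along which they close (so a half turn about z gives the same grasp; the last joint's range is limited). The gripper opens to 85 mm and grips with 20 to 120 N. Pads are 22 mm wide; open, the fingers measure 114 mm over their backs; the gripper's body (76 mm by 85 mm) begins 54 mm behind the grasp point. The pads swing forward as they close: fully open they stand 13 mm farther back than shut.
Start: joints at [-1.41, 0.181, 1.607, -0, 1.354, -0.206], TCP at [0.206, -0.537, 0.209] pointing down, gripper open.
Joint ranges: [-2.99, 2.99], [-0.89, 2.07], [0.3, 2.58], [-1.14, 4.28], [0, 2.63], [-3.12, 3.12]. Speed limits (rad/s): [2.57, 2.57, 3.01, 3.14, 3.14, 3.14].

### API

Orientations are given as a unit quaternion [w, x, y, z].
In Python, from bench import ctrl, camera, calibration, order, outline_of gives the robot as it stands.
- The arm moves only by the tool move_arm, never from a script. Its argument "series" is a list that holds one entry, the list of rows, each a list of 5 numbers: the opening, from 0 (shut) to 1 (fully open), then the shift along the tool's x, y, z in mm, then the turn about the tool's z in rad. A call has exactly 10 rows; each row is the pose to reach, as a shift and turn from the pose commanded when the call began, along the tool's axes at that moment; what a row does not reach only later rows make up. A row lasts 1/12 s, in which the tool goes at most 41.7 mm and 7.16 degrees, less where a joint would pass 70% of its speed; a pose out of reach is approached as far as the arm can. A call with a gripper value outside its range is refused whole. The fingers move at their own pace and stop on an object; the grip force is fixed at half the most. Time passes only in rows, so rows that repeat a pose let the fingers close, or fill a call up. It gives the time, the measured TCP pose, the force, the opening and the grip force at its end, in the units of the state.
- ctrl.get_obs(): the state, without advancing time (a new reading comes with each control period).
- camera(name): name is "side" or "top"; returns (picture, depth): 420x560x3 uint8, blue, green, red; 420x560 float32, m along the optical axis (not along the pixel's ray), 0 where there is no reading.
- calibration(name): a dict with "intrinsics" (3x3 intrinsics, pixels), "rvec" (rotation vector, rad) and "tvec" (3), from world to camera coordinates, as OpenCV has them. Camera axes: x right, y down, z forward; pixel columns grow to the right and rows downward; lengths in m; the calibration is good to about 2 mm. A picture is of the moment at which its call begins. calibration takes no time and is no camera call.
- order.hand_in(): hands the job in; it is judged then, once.
Trained networks look in the newest picture that a camera, given by its name, has taken for a name from the list of things; names that differ only in an ending like _2 or _b are one class to them, and where a whole thing is asked for, a point or a joint stands for the part that bears it (a point fixed in the world has none). Each returns a list of dicts, best first, with "conf" (0 to 1); they miss things now and then, are a little off and sometimes report something else, mostly with a low value. They report only what shows in the picture. A call takes as long as a camera call.
- outline_of(target, camera): "region" (420x560 bool, what is visible of it) and "bbox" ([centre column, centre row, width, height] in pixels, round what is visible of it).
The state is a dict: "time_s": time; "q": joint angles; "dq": joint speeds; "joint_efforts": joint torques, N m; "eef_pos": TCP position; "eef_rot": TCP orientation; "wrist_force": force on the tool from outside, world axes, zero at the start; "torque": the same for the moment, N m; "opening": opening from 0.0 (shut) to 1.0 (fully open); "grasp_force": force on a finger pad.
Only numpy, scipy, OpenCV 4.12 (cv2) and the standard library are available. Lean on these libraries where they do the work, as an engineer would, in place of code of your own. Each camera call takes 0.05 s, during which the arm holds its last target. There are 200 camera calls.

### The job

Plug the square-footed relay fully home, upright, in the square socket of the fan's control block. Then swing the spring-return air-damper lever open exactly three clicks from its rest, never slipping on towards the fourth, and keep hold of its grip there: the program finishes while still holding it. Leave the other things on the bench where they are.

Things in the scene. Friction and masses are not known exactly. Their poses are not given: they have to be found in the camera images.
- relay_mid (a point): Loose relay, about 90 g: a black square body 30 x 30 mm, 42 mm tall, on a grey square foot 22 x 22 mm, 18 mm long (its lowest 4 mm narrower); 60 mm tall in all, standing on its foot at the start. This point is on its axis, 30 mm above the foot's underside (half-way up); z up, x and y square to its sides. Any quarter turn fits.
- socket (a point): Centre of the mouth of the square socket (24 x 24 mm, 22 mm deep, sides along this x and y, z up) in the top of the fixed grey control block, 100 (x) x 130 (y) x 32 mm tall. It lies 24 mm from the block's middle along -y; a round socket, not for this relay, is 57 mm away along +y. Fully home, the relay's shoulder rests on the block's top, its mid point 12 mm above this point.
- damper: Fixed air-damper base, a grey box 170 (x) x 140 (y) x 34 mm tall, reaching from 50 mm (-x) to 120 mm (+x) of its origin, which is on the table right under the lever's pivot; z up; the lever points roughly along its -x. A toothed quadrant and sprung pawl stand on top towards +x, up to 60 mm above the table.
- lever_pivot (a point): Point on the lever's upright turning axis, 80 mm above the table, level with the grip's point; its x and y axes are the damper base's. The return spring pulls back with about 6 to 8 N at the grip and overcomes the notches: let go, the lever runs back shut.
- lever_grip (a point): Point 80 mm above the table on the axis of the lever's black round upright grip, 18 mm in diameter, at the end of a steel arm (14 mm wide), 115 mm from the pivot axis. The grip spans 44 to 100 mm above the table, the arm 44 to 54 mm. At rest (joint 0) the arm points 0.3 rad off the base's -x, on the base's +y side.
- lever (a joint): Damper lever's angle, rad: 0 at rest (shut stop), growing as it opens, anticlockwise from above (grip moves to the base's -y), stop at 1.0. It clicks into a notch every 0.2 rad (23 mm at the grip), at 0.2, 0.4, 0.6, 0.8, with crests half-way between. The push at the grip rises some 2 N on leaving a notch and drops over the crest.
- jam_jar_mid (a point): Bystander: jam jar 72 mm in diameter, 100 mm tall, standing; point half-way up. Leave it.
- round_plug_mid (a point): Bystander: black round plug 32 mm in diameter, 54 mm tall, on a thinner round foot; point half-way up. Leave it.
- jar_lid: Bystander: loose metal jar lid 72 mm in diameter, 12 mm high, lying flat; origin under its centre. Leave it.
- screwdriver: Bystander: screwdriver lying on the table. Leave it.
- apple1: Bystander: apple 74 mm wide, 62 mm tall; origin under it. Leave it.
- apple2: Bystander: apple 74 mm wide, 62 mm tall; origin under it. Leave it.

How it is judged:
On the way, in this order (a step that is already met when the one before it is completed fails the run):
1. the relay is fully home in the square socket while the damper lever is still at rest (z of relay_mid in the frame of socket below 0.0145 m and horizontal distance between relay_mid and socket below 0.004 m and angle between relay_mid's own z axis and vertical below 0.06 rad and value of joint lever below 0.1 rad), for 0.2 s.
2. the lever has made its first click (value of joint lever above 0.13 rad), for 0.02 s.
3. the lever is in the third notch (value of joint lever between 0.52 and 0.68 rad), for 0.2 s.
At the end, for the whole second after the job is handed in: The relay is upright in the square socket, within 2.5 mm of fully home and 4 mm of centred; the lever stands still within 0.08 rad of the third notch (0.6 rad) and the fingers still hold its grip (over 1 N, within 45 mm of the grip's point) (all of step 3 and z of relay_mid in the frame of socket below 0.0145 m and horizontal distance between relay_mid and socket below 0.004 m and angle between relay_mid's own z axis and vertical below 0.06 rad and velocity of joint lever between -0.1 and 0.1 rad/s and contact force between the fingers and damper above 1 N and distance between the grasp point and lever_grip below 0.045 m); the arm keeps its last pose, push and grip.
It fails at once if the lever is opened past the crest towards the fourth click (beyond 0.72 rad) (value of joint lever above 0.72 rad).
It fails at once if a bystander is moved by more than 30 mm (distance of any of jam_jar_mid, round_plug_mid, jar_lid, screwdriver, apple1, apple2 from where it was at the start of the episode above 0.03 m).
It also fails if it takes over 56 s, if anything falls off the work surface, if the arm or the gripper's body presses on something with over 40 N, if the wrist force passes 120 N, or if a joint passes its speed limit or range.

## Working session

There is one attempt and no reset: what is moved stays moved. The work goes in short steps, Python scripts to look and compute and a tool call to move; the robot and the scene stay as the last step left them, time stands still between calls to the robot, and variables do not carry over. Pictures are saved under pics/ and viewed, at most 10 in all, crops included, and the job is handed in when it is done.

Besides the shell and the picture viewer there is one more tool, called after ">>>" as name(argument=value, ...), one argument or row to a line, values as JSON. move_arm: Moves the arm, as the interface text tells. Its arguments: {"type":"object","properties":{"series":{"type":"array","items":{"type":"array","items":{"type":"array","items":{"type":"number"}}}}},"required":["series"]}

```bash
mkdir -p pics; ls
cat > h.py <<'E'
import numpy as np, cv2
from bench import ctrl, camera, calibration, order, outline_of
def cal(n):
    c=calibration(n); R=cv2.Rodrigues(np.array(c["rvec"],float))[0]; return np.array(c["intrinsics"]),R,np.array(c["tvec"],float).ravel()
def cloud(n,d):
    K,R,t=cal(n); v,u=np.indices(d.shape)
    p=np.stack([(u-K[0,2])/K[0,0]*d,(v-K[1,2])/K[1,1]*d,d],-1)
    return (p-t)@R   # HxWx3 world
E
python3 - <<'E'
from h import *
for n in("top","side"):
    im,d=camera(n); cv2.imwrite(f"pics/{n}0.png",im); np.savez(f"{n}0.npz",im=im,d=d)
    P=cloud(n,d)
    for t in("relay_mid","damper","lever_grip","jam_jar_mid","round_plug_mid","jar_lid","screwdriver","apple1"):
        for o in outline_of(t,n)[:2]:
            m=o["region"]&(d>0); q=P[m]
            print(n,t,round(o["conf"],2),np.round(o["bbox"]),np.round(np.median(q,0),3) if len(q) else "",np.round(q.max(0),3)if len(q) else"")
s=ctrl.get_obs(); print(s)
E
```

```text
pics
top relay_mid 0.45 [280. 223.  12.  14.] [ 0.475 -0.019  0.062] [ 0.492 -0.005  0.066]
top relay_mid 0.18 [280. 176.  10.  16.] [ 0.599 -0.01   0.054] [0.62  0.007 0.063]
top damper 0.79 [362. 173.  61.  90.] [ 0.64  -0.227  0.036] [ 0.738 -0.154  0.104]
top lever_grip 0.56 [369. 184.  33.  75.] [ 0.624 -0.237  0.053] [ 0.679 -0.209  0.104]
top jam_jar_mid 0.57 [270. 133.  27.  35.] [0.704 0.012 0.099] [0.745 0.051 0.106]
top jar_lid 0.68 [407. 257.  28.  23.] [ 0.392 -0.362  0.013] [ 0.426 -0.326  0.02 ]
top screwdriver 0.74 [121. 270.  55.  54.] [0.319 0.369 0.023] [0.408 0.479 0.032]
top apple1 0.88 [446. 195.  34.  24.] [ 0.564 -0.445  0.057] [ 0.605 -0.418  0.068]
top apple1 0.82 [ 89. 166.  33.  26.] [0.611 0.484 0.056] [0.649 0.522 0.068]
side relay_mid 0.51 [299. 228.  11.  21.] [ 0.473 -0.008  0.053] [0.5   0.001 0.064]
side damper 0.92 [270. 166.  83.  48.] [ 0.632 -0.214  0.035] [ 0.744 -0.152  0.102]
side lever_grip 0.93 [284. 157.  61.  31.] [ 0.607 -0.229  0.053] [ 0.673 -0.206  0.102]
side jam_jar_mid 0.63 [209. 212.  31.  43.] [0.702 0.032 0.075] [0.743 0.05  0.1
[... 600 characters left out ...]
16  0.07 ]
{'time_s': 0.9, 'q': array([-1.41030788e+00,  1.80747699e-01,  1.60700696e+00, -2.13008825e-05,
        1.35377584e+00, -2.06266860e-01]), 'dq': array([-0.00087695, -0.00063853,  0.00028117,  0.00269351,  0.00088101,
        0.00024082]), 'joint_efforts': array([-7.96161512e-04, -4.44842362e+01, -3.51677477e+01, -2.49463255e-04,
        7.20522803e-04,  1.52623693e-05]), 'eef_pos': array([ 0.20621932, -0.53677192,  0.20891453]), 'eef_rot': array([ 3.08344781e-05,  9.83232963e-01,  1.82353883e-01, -1.11093138e-05]), 'wrist_force': array([ 0.70367477, -0.38185638,  0.11260105]), 'torque': array([0.00589932, 0.02138826, 0.01173786]), 'grasp_force': 0.0, 'opening': 0.9993068721913836}
```

View pics/top0.png

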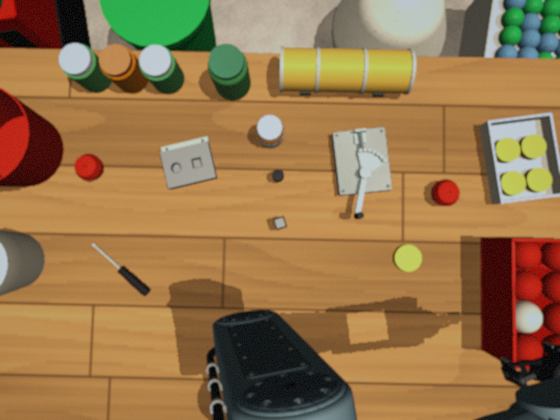

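View pics/side0.png

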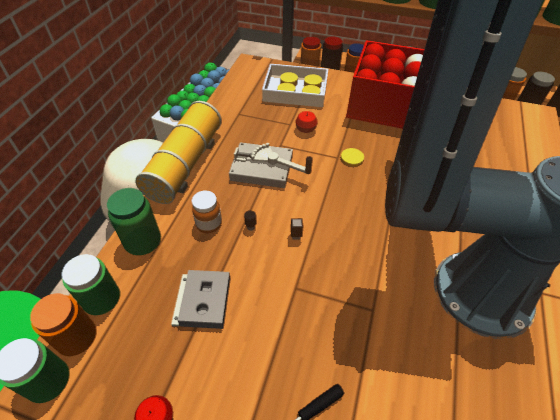

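The top view shows the relay at (280,223), the round plug at (278,176), the block at (188,162) with its square socket at (196,163), the damper base at (362,160) and the grip at (359,215). In the side view the relay is at (297,228), the block at (203,298) and the grip at (308,164).

```bash
cat > m.py <<'E'
from h import *
def rect(P,m):
    q=P[m][:,:2].astype(np.float32); c,s,a=cv2.minAreaRect(q*1000); return np.round(c,1),np.round(s,1),round(a,1)%90,len(q),np.round(np.median(P[m][:,2]),4)
def ray(n,u,v,z):
    K,R,t=cal(n); d=R.T@np.array([(u-K[0,2])/K[0,0],(v-K[1,2])/K[1,1],1]); o=-R.T@t; return (o+d*(z-o[2])/d[2])[:2]
def box(P,x0,x1,y0,y1,z0,z1): return (P[...,0]>x0)&(P[...,0]<x1)&(P[...,1]>y0)&(P[...,1]<y1)&(P[...,2]>z0)&(P[...,2]<z1)
E
python3 - <<'E'
from m import *
for n in("top","side"):
    z=np.load(n+"0.npz"); im,d=z["im"],z["d"]; P=cloud(n,d)
    print(n,"table z",np.median(P[box(P,.3,.7,-.1,.1,-.02,.02)][:,2]))
    print("relay",rect(P,box(P,.43,.52,-.06,.03,.05,.075)))
    print("plug",rect(P,box(P,.56,.64,-.06,.04,.045,.065)))
    m=box(P,.5,.75,.1,.4,.026,.045); print("block",rect(P,m))
    c=P[m].mean(0); 
    # holes: depth well below the top inside block
    R=cv2.minAreaRect((P[m][:,:2]*1000).astype(np.float32)); B=cv2.boxPoints(R); print("corners",B.round(0).tolist())
    K,Rm,t=cal(n); px=cv2.projectPoints(np.c_[(R[0]+(B-R[0])*.85)/1000,np.full(4,.032)],Rm,t,K,None)[0].reshape(-1,2)
    msk=np.zeros(d.shape,np.uint8); cv2.fillConvexPoly(msk,px.astype(int),1)
    g=cv2.cvtColor(im,cv2.COLOR_BGR2GRAY); dark=((g<.6*np.median(g[msk>0]))&(msk>0)).astype(np.uint8)
    k,l,s,cc=cv2.connectedComponentsWithStats(dark)
    for i in range(1,k):
        if s[i,4]>15: print(" hole",s[i],cc[i].round(1),ray(n,*cc[i],.032).round(4))
    print("damper",rect(P,box(P,.5,.8,-.35,-.1,.028,.04)))
    m=box(P,.45,.58,-.3,-.15,.085,.115); print("grip",rect(P,m),P[m].mean(0).round(4))
    m=box(P,.45,.72,-.3,-.15,.047,.057); q=P[m][:,:2]; u,s,v=np.linalg.svd(q-q.mean(0)); print("arm",q.mean(0),v[0],np.degrees(np.arctan2(v[0][1],v[0][0])))
a=[]
for n in("top","side"):
    im=np.load(n+"0.npz")["im"]
    for (x,y,w,h) in ([(160,130,64,64),(260,200,40,40),(325,120,75,105)] if n=="top" else [(165,262,75,75),(280,208,40,40),(225,135,95,60)]):
        a.append(cv2.resize(im[y:y+h,x:x+w],(260,290),interpolation=cv2.INTER_CUBIC))
cv2.imwrite("pics/c.png",np.vstack([np.hstack(a[:3]),np.hstack(a[3:])]))
E
```

```text
top table z 0.0009508656325165279
relay (array([476. , -18.7]), array([29.4, 29.5]), 19.5, 136, np.float64(0.0613))
plug (array([600.5, -11. ]), array([29. , 28.8]), 1.2, 118, np.float64(0.0551))
block (array([627. , 230.6]), array([101.4, 131. ]), 14.8, 1696, np.float64(0.0328))
corners [[561.0, 281.0], [595.0, 154.0], [693.0, 180.0], [659.0, 307.0]]
damper (array([ 647.1, -233.8]), array([170.4, 141.1]), 7.3, 2484, np.float64(0.0351))
grip (array([ 498.6, -218. ]), array([16.5, 16.5]), 28.4, 47, np.float64(0.1001)) [ 0.4988 -0.2174  0.0994]
arm [ 0.61993589 -0.24111156] [-0.98857683  0.15071781] 171.33147306396938
side table z 0.0004616185683226486
relay (array([474.2, -17.7]), array([30.3, 33.1]), 20.0, 137, np.float64(0.0601))
plug (array([599.4,  -9.2]), array([29.1, 31.8]), 37.8, 110, np.float64(0.0539))
block (array([625.2, 230.4]), array([100.6, 132.6]), 14.8, 2099, np.float64(0.0322))
corners [[560.0, 282.0], [594.0, 153.0], [691.0, 179.0], [657.0, 307.0]]
 hole [200 282  12   9  68] [205.5 284.9] [0.633  0.2059]
 hole [196 303  12   9  72] [201.8 306.8] [0.6183 0.2598]
damper (array([ 644.3, -232.5]), array([170.5, 144.1]), 6.6, 1344, np.float64(0.0344))
grip (array([ 496.9, -216.2]), array([19.4, 16.2]), 70.8, 46, np.float64(0.0979)) [ 0.4968 -0.215   0.0961]
arm [ 0.60820175 -0.23409609] [-0.99312507  0.11705809] 173.27765309164116
```

View pics/c.png

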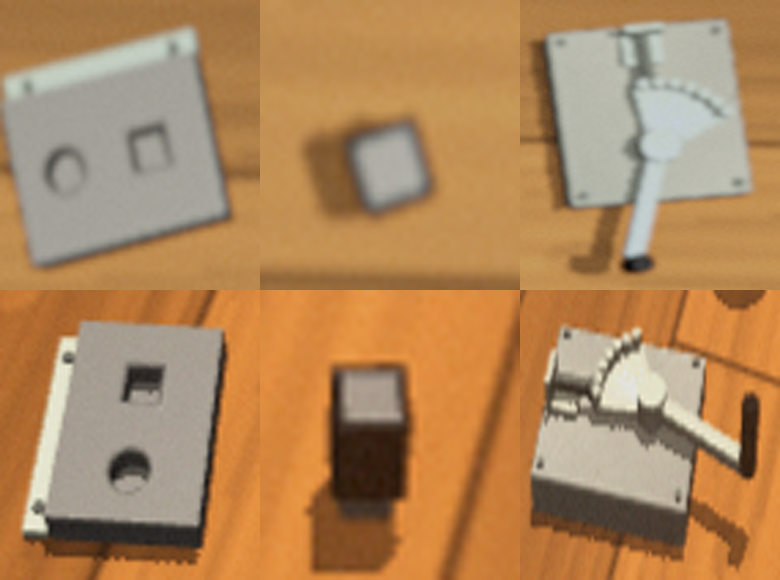

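Block middle is about (0.626, 0.2305) at a yaw of 15°, which puts the socket at about (0.632, 0.207). The relay is at (0.475, -0.018), yaw 20°, already nearly aligned with the tool. I'm moving above the relay.

>>> move_arm(
  series=[
    [[1,44,-39,9,0],[1,87,-78,18,0],[1,120,-108,20,0],[1,155,-138,20,0],[1,185,-165,20,0],[1,215,-191,20,0],[1,245,-217,20,0],[1,275,-244,20,0],[1,305,-271,20,0],[1,335,-297,20,0]],
  ],
)

```text
time_s: 1.73
eef_pos: [0.398, -0.1661, 0.1893]
eef_rot: [0.0, 0.983, 0.182, 0.0]
wrist_force: [0.4, -0.5, 0.4]
opening: 1.001
grasp_force: 0.0
```

```bash
cat > g.py <<'E'
import sys
from h import *
from scipy.spatial.transform import Rotation as Ro
def st(): 
    s=ctrl.get_obs(); w,x,y,z=s["eef_rot"]; R=Ro.from_quat([x,y,z,w]).as_matrix(); return s,R
def go(*t):
    s,R=st(); print("t",round(s["time_s"],2),"pos",np.round(s["eef_pos"],4),"yaw",round(np.degrees(np.arctan2(R[1,0],R[0,0])),2),"tilt",np.round(R[:,2],4),"F",np.round(s["wrist_force"],1),"M",np.round(s["torque"],2),"open",round(s["opening"],3),"gf",round(s["grasp_force"],1),"q",np.round(s["q"],2))
    if t: print("shift mm",np.round((R.T@(np.array(t)-s["eef_pos"]))*1000,1))
if __name__=="__main__": go(*map(float,sys.argv[1:]))
E
python3 g.py .475 -.018 .10
```

```text
t 1.73 pos [ 0.398  -0.1661  0.1893] yaw 20.99 tilt [ 9.e-04 -7.e-04 -1.e+00] F [ 0.4 -0.5  0.4] M [-0.01  0.01  0.01] open 1.001 gf 0.0 q [-0.67 -0.14  1.97  0.    1.31  0.53]
shift mm [ 124.9 -110.8   89.3]
```

>>> move_arm(
  series=[
    [[1,30,-27,10,0.02],[1,60,-54,25,0.02],[1,85,-75,45,0.02],[1,102,-91,60,0.02],[1,102,-91,80,0.02],[1,102,-91,89,0.02],[1,102,-91,89,0.02],[1,102,-91,89,0.02],[1,102,-91,89,0.02],[1,102,-91,89,0.02]],
  ],
)

```text
time_s: 2.57
eef_pos: [0.4609, -0.0475, 0.1012]
eef_rot: [0.001, 0.985, 0.172, 0.001]
wrist_force: [-0.6, 0.2, 0.1]
opening: 0.998
grasp_force: 0.0
```

```bash
python3 g.py .475 -.018 .028
```

```text
t 2.57 pos [ 0.4609 -0.0475  0.1012] yaw 19.79 tilt [ 2.2e-03 -9.0e-04 -1.0e+00] F [-0.6  0.2  0.1] M [-0.02  0.05  0.04] open 0.998 gf 0.0 q [-0.36  0.06  1.98 -0.    1.1   0.87]
shift mm [ 23.1 -23.1  73.2]
```

>>> move_arm(
  series=[
    [[1,12,-12,0,0],[1,23,-23,0,0],[1,23,-23,0,0],[1,23,-23,20,0],[1,23,-23,40,0],[1,23,-23,60,0],[1,23,-23,73,0],[1,23,-23,73,0],[1,23,-23,73,0],[1,23,-23,73,0]],
  ],
)

```text
time_s: 3.4
eef_pos: [0.4748, -0.0177, 0.0281]
eef_rot: [0.0, 0.985, 0.172, 0.001]
wrist_force: [-0.3, -0.4, 0.9]
opening: 0.999
grasp_force: 0.0
```

```bash
python3 g.py .475 -.018 .028; python3 -c "
from h import *
a=[]
im,d=camera('top');a.append(cv2.resize(im[190:250,240:320],(400,300),interpolation=2))
im,d=camera('side');a.append(cv2.resize(im[185:260,250:350],(400,300),interpolation=2))
cv2.imwrite('pics/g1.png',np.hstack(a))"
```

```text
t 3.4 pos [ 0.4748 -0.0177  0.0281] yaw 19.84 tilt [ 1.8e-03 -6.0e-04 -1.0e+00] F [-0.3 -0.4  0.9] M [-0.03  0.04 -0.  ] open 0.999 gf 0.0 q [-0.29  0.22  1.98 -0.    0.94  0.94]
shift mm [0.1 0.4 0.1]
```

View pics/g1.png

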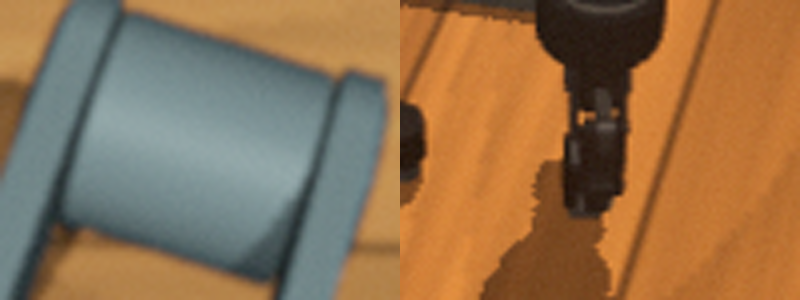

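The gripper stands squarely over the relay, with the fingers around it in the side crop at about (595,160). Closing.

>>> move_arm(
  series=[
    [[0.2,0,0,0,0],[0.2,0,0,0,0],[0.2,0,0,0,0],[0.2,0,0,0,0],[0.2,0,0,0,0],[0.2,0,0,0,0],[0.2,0,0,0,0],[0.2,0,0,0,0],[0.2,0,0,0,0],[0.2,0,0,0,0]],
  ],
)

```text
time_s: 4.33
eef_pos: [0.4743, -0.0171, 0.0273]
eef_rot: [0.0, 0.985, 0.173, 0.0]
wrist_force: [-1.1, 0.1, 5.2]
opening: 0.33
grasp_force: 59.4
```

```bash
python3 g.py .632 .2073 .13
```

```text
t 4.33 pos [ 0.4743 -0.0171  0.0273] yaw 19.87 tilt [ 8.e-04 -3.e-04 -1.e+00] F [-1.1  0.1  5.2] M [-0.03  0.14  0.01] open 0.33 gf 59.4 q [-0.29  0.22  1.98 -0.    0.94  0.94]
shift mm [ 224.7 -157.4 -102.6]
```

>>> move_arm(
  series=[
    [[0.2,0,0,-30,0],[0.2,0,0,-65,0],[0.2,25,-17,-90,0.02],[0.2,55,-38,-100,0.05],[0.2,85,-59,-102,0.087],[0.2,115,-80,-102,0.087],[0.2,145,-101,-102,0.087],[0.2,175,-122,-102,0.087],[0.2,200,-140,-102,0.087],[0.2,224.7,-157.4,-102,0.087]],
  ],
)

```text
time_s: 5.17
eef_pos: [0.6318, 0.2093, 0.1278]
eef_rot: [-0.0, 0.992, 0.13, -0.001]
wrist_force: [-0.5, 0.1, -0.9]
opening: 0.332
grasp_force: 59.8
```

```bash
python3 g.py .632 .2073 .10
```

```text
t 5.17 pos [0.6318 0.2093 0.1278] yaw 14.92 tilt [-1.5e-03 -1.0e-04 -1.0e+00] F [-0.5  0.1 -0.9] M [-0.03 -0.02 -0.01] open 0.332 gf 59.8 q [0.14 0.45 1.43 0.   1.26 1.45]
shift mm [-0.3  2.  27.8]
```

>>> move_arm(
  series=[
    [[0.2,0,0,0,0],[0.2,0,2,20,0],[0.2,0,2,40,0],[0.2,0,2,53,0],[0.2,0,2,53,0],[0.2,0,2,53,0],[0.2,0,2,53,0],[0.2,0,2,53,0],[0.2,0,2,53,0],[0.2,0,2,53,0]],
  ],
)

```text
time_s: 6.0
eef_pos: [0.6329, 0.2055, 0.0771]
eef_rot: [-0.0, 0.992, 0.129, 0.001]
wrist_force: [-0.7, -0.3, -1.4]
opening: 0.333
grasp_force: 59.8
```

```bash
python3 g.py .632 .2073 .066; python3 -c "
from m import *
im,d=camera('side'); np.savez('side1.npz',im=im,d=d)
K,R,t=cal('side'); 
def pr(p): return cv2.projectPoints(np.array(p,float),R,t,K,None)[0].reshape(-1,2)
print('foot proj',pr([[.632,.2073,.048],[.632,.2073,.066],[.632,.2073,.032]]).round(1).tolist())
x,y=155,215
c=cv2.resize(im[y:y+105,x:x+100],None,fx=6,fy=5.7,interpolation=2)
cv2.imwrite('pics/g2.png',c)
P=cloud('side',d); m=box(P,.58,.68,.15,.26,.05,.066); print(P[m].mean(0),rect(P,m))"
```

```text
t 6.0 pos [0.6329 0.2055 0.0771] yaw 14.88 tilt [ 1.9e-03  3.0e-04 -1.0e+00] F [-0.7 -0.3 -1.4] M [ 0.03  0.02 -0.04] open 0.333 gf 59.8 q [ 0.14  0.51  1.46 -0.    1.17  1.45]
shift mm [-0.5 -1.9 11.1]
foot proj [[204.8, 282.2], [203.8, 278.3], [205.7, 285.5]]
[0.62992365 0.21427203 0.05572216] (array([630.8, 214.4]), array([21.6,  2.4]), 14.0, 17, np.float64(0.0555))
```

View pics/g2.png

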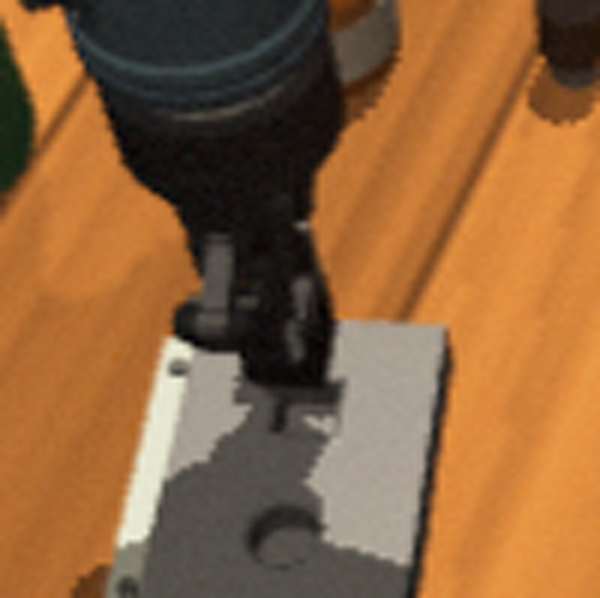

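>>> move_arm(
  series=[
    [[0.2,-0.5,-2,0,0],[0.2,-0.5,-2,5,0],[0.2,-0.5,-2,10,0],[0.2,-0.5,-2,14,0],[0.2,-0.5,-2,17,0],[0.2,-0.5,-2,19,0],[0.2,-0.5,-2,20,0],[0.2,-0.5,-2,21,0],[0.2,-0.5,-2,21,0],[0.2,-0.5,-2,21,0]],
  ],
)

```text
time_s: 6.88
eef_pos: [0.6311, 0.2076, 0.0548]
eef_rot: [-0.0, 0.992, 0.13, -0.0]
wrist_force: [0.0, 0.8, -2.0]
opening: 0.331
grasp_force: 59.7
```

```bash
python3 g.py .632 .2073 .0413
```

```text
t 6.88 pos [0.6311 0.2076 0.0548] yaw 14.89 tilt [-1.e-04  3.e-04 -1.e+00] F [ 0.   0.8 -2. ] M [0.41 0.06 0.03] open 0.331 gf 59.7 q [0.14 0.53 1.47 0.   1.14 1.45]
shift mm [ 0.8  0.5 13.5]
```

The foot has entered the socket without resistance, so I'm going further down.

>>> move_arm(
  series=[
    [[0.2,0,0,2,0],[0.2,0,0,3.5,0],[0.2,0,0,5,0],[0.2,0,0,6.5,0],[0.2,0,0,8,0],[0.2,0,0,9.5,0],[0.2,0,0,11,0],[0.2,0,0,12,0],[0.2,0,0,12,0],[0.2,0,0,12,0]],
  ],
)

```text
time_s: 7.72
eef_pos: [0.631, 0.2075, 0.0426]
eef_rot: [-0.0, 0.992, 0.13, -0.0]
wrist_force: [-0.8, 3.6, -1.5]
opening: 0.328
grasp_force: 59.7
```

```bash
python3 g.py .632 .2073 .0413
```

```text
t 7.72 pos [0.631  0.2075 0.0426] yaw 14.89 tilt [-4.e-04  2.e-04 -1.e+00] F [-0.8  3.6 -1.5] M [0.81 0.1  0.01] open 0.328 gf 59.7 q [0.14 0.55 1.48 0.   1.12 1.45]
shift mm [0.9 0.4 1.3]
```

>>> move_arm(
  series=[
    [[0.2,0,-0.5,0,0],[0.2,0,-0.5,0.5,0],[0.2,0,-0.5,1,0],[0.2,0,-0.5,1.5,0],[0.2,0,-0.5,2,0],[0.2,0,-0.5,2.5,0],[0.2,0,-0.5,3,0],[0.2,0,-0.5,3,0],[0.2,0,-0.5,3,0],[0.2,0,-0.5,3,0]],
  ],
)

```text
time_s: 8.55
eef_pos: [0.6314, 0.2076, 0.0415]
eef_rot: [0.0, 0.992, 0.13, 0.0]
wrist_force: [-4.1, 0.9, 9.0]
opening: 0.326
grasp_force: 61.0
```

```bash
python3 g.py .632 .2073 .0413
```

```text
t 8.55 pos [0.6314 0.2076 0.0415] yaw 14.89 tilt [ 7.e-04 -3.e-04 -1.e+00] F [-4.1  0.9  9. ] M [0.22 0.82 0.05] open 0.326 gf 61.0 q [ 0.14  0.55  1.48 -0.    1.11  1.45]
shift mm [0.5 0.4 0.2]
```

Shoulder contact at the predicted height, so the relay is home. Releasing and lifting.

>>> move_arm(
  series=[
    [[0.5,0,0,-1,0],[0.6,0,0,-1,0],[0.7,0,0,-1,0],[0.8,0,0,-1,0],[0.8,0,0,-1,0],[0.8,0,0,-5,0],[0.8,0,0,-20,0],[0.8,0,0,-50,0],[0.8,0,0,-85,0],[0.8,0,0,-120,0]],
  ],
)

```text
time_s: 9.38
eef_pos: [0.6307, 0.2077, 0.1619]
eef_rot: [0.0, 0.992, 0.13, -0.0]
wrist_force: [1.5, -0.1, 1.2]
opening: 0.796
grasp_force: 0.0
```

```bash
python3 g.py .498 -.216 .2; python3 -c "
from m import *
for n in('side','top'):
    im,d=camera(n); P=cloud(n,d)
    m=box(P,.58,.68,.15,.26,.06,.095); print(n,rect(P,m))
    if n=='side': cv2.imwrite('pics/h.png',cv2.resize(im[240:345,155:255],None,fx=5,fy=5,interpolation=2))"
```

```text
t 9.38 pos [0.6307 0.2077 0.1619] yaw 14.89 tilt [-6.e-04 -1.e-04 -1.e+00] F [ 1.5 -0.1  1.2] M [ 0.01 -0.04  0.03] open 0.796 gf 0.0 q [ 0.14  0.42  1.41 -0.    1.32  1.45]
shift mm [-237.1  375.4  -37.9]
side (array([631.2, 207.3]), array([30.4, 31.3]), 15.6, 204, np.float64(0.0737))
top (array([632.8, 206.3]), array([30.1, 30.2]), 14.6, 152, np.float64(0.0749))
```

View pics/h.png

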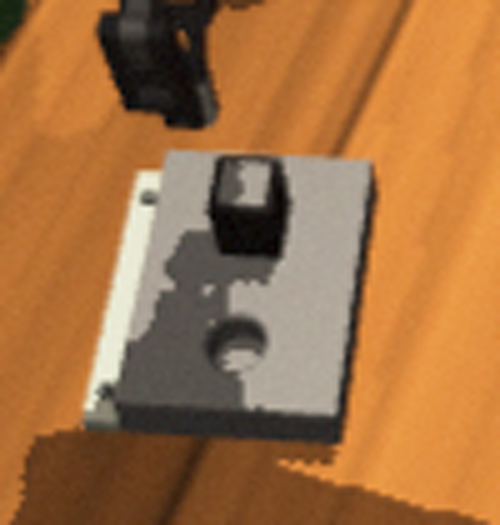

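The relay is home: its top is at z 0.074 and it sits centred to about 1 mm. In the side crop it stands upright at (250,205). Now to the lever grip. The pivot is at about (0.612,-0.2375), and the grip goes from (0.498,-0.217) to (0.507,-0.285) at 0.6 rad.

>>> move_arm(
  series=[
    [[0.8,-18,28,0,0.04],[0.8,-40,63,0,0.1],[0.8,-60,95,0,0.15],[0.8,-80,127,0,0.2],[0.8,-100,158,0,0.25],[0.8,-120,190,0,0.3],[0.8,-140,222,0,0.35],[0.8,-160,253,0,0.4],[0.8,-180,285,0,0.437],[0.8,-200,317,0,0.437]],
  ],
)

```text
time_s: 10.32
eef_pos: [0.5187, -0.1516, 0.1611]
eef_rot: [0.0, 0.996, -0.089, 0.001]
wrist_force: [0.5, -0.4, 0.4]
opening: 0.799
grasp_force: 0.0
```

```bash
python3 g.py .498 -.217 .12
```

```text
t 10.32 pos [ 0.5187 -0.1516  0.1611] yaw -10.25 tilt [ 1.4e-03 -8.0e-04 -1.0e+00] F [ 0.5 -0.4  0.4] M [ 0.04 -0.05 -0.06] open 0.799 gf 0.0 q [-0.5   0.15  1.74 -0.    1.25  1.25]
shift mm [-8.8 68.  41.1]
```

>>> move_arm(
  series=[
    [[0.8,-4,33,0,0],[0.8,-9,66.5,0,0],[0.8,-9,66.5,10,0],[0.8,-9,66.5,25,0],[0.8,-9,66.5,40,0],[0.8,-9,66.5,55,0],[0.8,-9,66.5,70,0],[0.8,-9,66.5,85,0],[0.8,-9,66.5,98,0],[0.8,-9,66.5,98,0]],
  ],
)

```text
time_s: 11.15
eef_pos: [0.4971, -0.2124, 0.0598]
eef_rot: [-0.001, 0.996, -0.088, -0.002]
wrist_force: [-0.3, 0.2, -0.1]
opening: 0.798
grasp_force: 0.0
```

```bash
python3 g.py .498 -.217 .062; python3 -c "
from m import *
im,d=camera('side'); P=cloud('side',d); cv2.imwrite('pics/l.png',cv2.resize(im[110:200,220:340],None,fx=5,fy=5,interpolation=2))"
```

```text
t 11.15 pos [ 0.4971 -0.2124  0.0598] yaw -10.15 tilt [-0.0033  0.0024 -1.    ] F [-0.3  0.2 -0.1] M [ 0.01 -0.05 -0.01] open 0.798 gf 0.0 q [-0.62  0.29  1.8   0.    1.05  1.12]
shift mm [ 1.6  4.4 -2.2]
```

View pics/l.png

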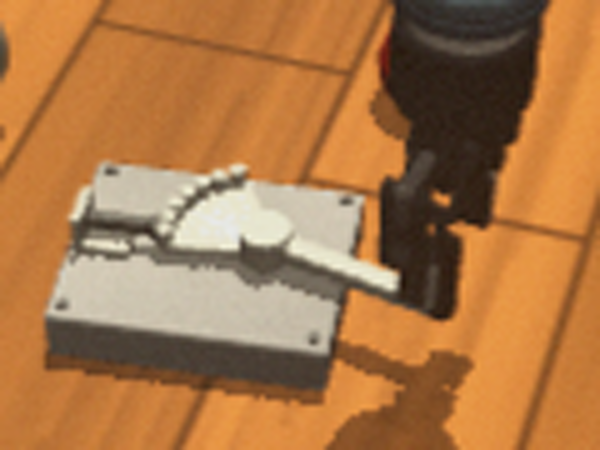

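The fingers straddle the grip at about (430,250) in the crop. Closing with a small centring shift.

>>> move_arm(
  series=[
    [[0.7,1,3,-2,0],[0.5,1,3,-2,0],[0.4,1,3,-2,0],[0.3,1,3,-2,0],[0.2,1,3,-2,0],[0,1,3,-2,0],[0,1,3,-2,0],[0,1,3,-2,0],[0,1,3,-2,0],[0,1,3,-2,0]],
  ],
)

```text
time_s: 12.03
eef_pos: [0.4994, -0.2182, 0.065]
eef_rot: [0.001, 0.996, -0.088, 0.001]
wrist_force: [-3.3, -3.5, 7.2]
opening: 0.178
grasp_force: 58.5
```

```bash
python3 g.py .498 -.217 .062
```

```text
t 12.03 pos [ 0.4994 -0.2182  0.065 ] yaw -10.15 tilt [ 8.0e-04 -2.2e-03 -1.0e+00] F [-3.3 -3.5  7.2] M [-0.71  0.53 -0.  ] open 0.178 gf 58.5 q [-0.63  0.29  1.79 -0.    1.06  1.12]
shift mm [-1.6 -0.9  3. ]
```

>>> move_arm(
  series=[
    [[0,0.0,2.9,0,-0.025],[0,0.1,5.7,0,-0.05],[0,0.3,8.6,0,-0.075],[0,0.6,11.5,0,-0.1],[0,0.9,14.3,0,-0.125],[0,1.3,17.2,0,-0.15],[0,1.8,20,0,-0.175],[0,2.3,22.8,0,-0.2],[0,2.3,22.8,0,-0.2],[0,2.3,22.8,0,-0.2]],
  ],
)

```text
time_s: 12.87
eef_pos: [0.4976, -0.2394, 0.0649]
eef_rot: [-0.0, 1.0, 0.011, 0.0]
wrist_force: [-3.3, 1.4, 8.6]
opening: 0.177
grasp_force: 58.9
```

```bash
cat >> g.py <<'E'
    p=ctrl.get_obs()["eef_pos"][:2]-[.6126,-.2386]; print("lever est",round((np.arctan2(p[1],p[0])%(2*np.pi))-np.radians(169.8),3),"r",np.hypot(*p))
E
python3 g.py
```

```text
File "g.py", line 10
    p=ctrl.get_obs()["eef_pos"][:2]-[.6126,-.2386]; print("lever est",round((np.arctan2(p[1],p[0])%(2*np.pi))-np.radians(169.8),3),"r",np.hypot(*p))
IndentationError: unexpected indent
```

>>> move_arm(
  series=[
    [[0,0.0,2.9,0,-0.025],[0,0.1,5.7,0,-0.05],[0,0.3,8.6,0,-0.075],[0,0.6,11.5,0,-0.1],[0,0.9,14.3,0,-0.125],[0,1.3,17.2,0,-0.15],[0,1.8,20,0,-0.175],[0,2.3,22.8,0,-0.2],[0,2.3,22.8,0,-0.2],[0,2.3,22.8,0,-0.2]],
  ],
)

```text
time_s: 13.7
eef_pos: [0.5003, -0.2622, 0.0649]
eef_rot: [-0.0, 0.994, 0.111, 0.0]
wrist_force: [-4.0, 2.1, 8.6]
opening: 0.175
grasp_force: 59.0
```

```bash
sed -i 's/^    p=ctrl/p=ctrl/' g.py; python3 g.py
```

```text
t 13.7 pos [ 0.5003 -0.2622  0.0649] yaw 12.77 tilt [ 1.e-04  6.e-04 -1.e+00] F [-4.   2.1  8.6] M [ 0.29  0.61 -0.03] open 0.175 gf 59.0 q [-0.69  0.33  1.74  0.    1.07  0.65]
lever est 0.385 r 0.11479403302206402
```

>>> move_arm(
  series=[
    [[0,0.0,2.9,0,-0.025],[0,0.1,5.7,0,-0.05],[0,0.3,8.6,0,-0.075],[0,0.6,11.5,0,-0.1],[0,0.9,14.3,0,-0.125],[0,1.3,17.2,0,-0.15],[0,1.8,20,0,-0.175],[0,2.3,22.8,0,-0.2],[0,2.4,23.8,0,-0.208],[0,2.4,23.8,0,-0.208]],
  ],
)

```text
time_s: 14.53
eef_pos: [0.5076, -0.2846, 0.0649]
eef_rot: [-0.001, 0.977, 0.214, -0.0]
wrist_force: [-4.5, 3.1, 10.0]
opening: 0.173
grasp_force: 59.1
```

```bash
python3 g.py; python3 -c "
from m import *
a=[]
for n in('side','top'):
    im,d=camera(n); P=cloud(n,d)
    m=box(P,.53,.585,-.3,-.19,.047,.057); q=P[m][:,:2].mean(0)
    m2=box(P,.57,.66,-.28,-.2,.047,.057);print(n,'arm pts',q,m.sum(), 'angle from pivot',np.arctan2(*(q-[.6126,-.2386])[::-1])%(2*np.pi)-np.radians(169.8))
    m=box(P,.58,.68,.15,.26,.06,.095); print('relay',rect(P,m))
    a.append(cv2.resize(im[110:200,220:340] if n=='side' else im[115:225,310:430],(400,320),interpolation=2))
cv2.imwrite('pics/f.png',np.hstack(a))"
```

```text
t 14.53 pos [ 0.5076 -0.2846  0.0649] yaw 24.7 tilt [-6.0e-04  1.4e-03 -1.0e+00] F [-4.5  3.1 10. ] M [ 0.6   0.72 -0.09] open 0.173 gf 59.1 q [-0.72  0.36  1.69  0.    1.08  0.42]
lever est 0.591 r 0.11460900107083684
side arm pts [ 0.55699712 -0.25972365] 100 angle from pivot 0.5410851026905972
relay (array([630.9, 207.4]), array([30.5, 30.6]), 16.7, 201, np.float64(0.0742))
top arm pts [ 0.55812575 -0.26159922] 113 angle from pivot 0.5775232706870295
relay (array([633.1, 206.2]), array([30.1, 30.2]), 15.4, 150, np.float64(0.0748))
```

View pics/f.png

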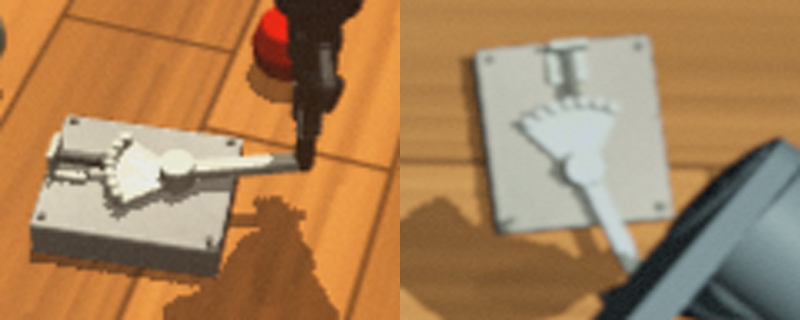

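The lever is at about 0.59 rad with the grip still held at (305,155) in the side crop, and the relay is still home. One settling hold, then I hand in.

>>> move_arm(
  series=[
    [[0,0,0.5,0,0],[0,0,0.5,0,0],[0,0,0.5,0,0],[0,0,0.5,0,0],[0,0,0.5,0,0],[0,0,0.5,0,0],[0,0,0.5,0,0],[0,0,0.5,0,0],[0,0,0.5,0,0],[0,0,0.5,0,0]],
  ],
)

```text
time_s: 15.47
eef_pos: [0.5077, -0.2848, 0.0649]
eef_rot: [-0.001, 0.977, 0.214, -0.0]
wrist_force: [-5.0, 3.4, 11.1]
opening: 0.176
grasp_force: 59.2
```

```bash
python3 g.py; python3 -c "
from bench import order; print(order.hand_in())"
```

```text
t 15.47 pos [ 0.5077 -0.2848  0.0649] yaw 24.68 tilt [-8.0e-04  1.5e-03 -1.0e+00] F [-5.   3.4 11.1] M [ 0.59  0.78 -0.1 ] open 0.176 gf 59.2 q [-0.72  0.36  1.69  0.    1.08  0.42]
lever est 0.593 r 0.1145862329278171
the job is handed in; nothing more can be done
None
```

The job is handed in at about 15.5 s: the relay is fully home and upright in the square socket, and the gripper is holding the damper lever at the third notch (about 0.59 rad, estimated from the tool position); the hand-in returned no verdict.

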